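# Switch the microscope lamp to the green filter

### The job

Switch the microscope lamp to its green filter: pull the black selector knob up to unlock it, turn it so its white pointer is at the green dot, and push it back down until it is fully home in the notch there, then let go. The dots are stuck on only roughly, so feel for the notch with a light push and never force the key against the rim or the sides of a notch (stay under 25 N); leave the things standing around the lamp where they are.

Things in the scene. Friction and masses are not known exactly. Their poses are not given: they have to be found in the camera images.
- lamp: The microscope illuminator, fixed: an aluminium base plate 320 x 460 x 20 mm (x by y) carrying a cream lamp house 170 x 200 mm whose flat top (the deck) is 100 mm above the bench. Origin at the centre of the plate's underside, on the selector's axis; z up; x points to the black light port.
- selector_grip (a point): Grip point of the black filter knob in mid deck, on its upright axis, 30 mm above the deck (130 above the bench) when locked in. Knob: skirt 60 mm across, its top 10 mm above the deck, and on it an upright flat grip bar 50 mm long (this point's x), 14 mm thick (its y), from 9 to 41 mm above the deck. Its white pointer line points along this point's -x. The point lifts and turns with the knob.
- selector_pointer (a point): Point 53 mm out from the knob's axis along the pointer, 3 mm above the deck when locked in: where the pointer aims on the circle of dots. Moves with the knob.
- selector_pull (a joint): How far the knob is pulled up, m: 0 = fully home, 0.012 = upper stop. No spring: about 4 N of friction keeps it where left. Below 0.005 its key sits in a notch and it cannot turn beyond slight play; above, it turns freely (0.04 N m friction; to 1.6 rad either side of the white dot). Pushed in between notches, the key lands on the rim and it stops 0.005 short of home.
- selector_key: The hidden, delicate steel key under the skirt, carried by the knob, 24 mm from the axis on the pointer's side; origin on the axis, at deck height when locked in. Inside the housing it meets only the rim and the sides of the notches. The force on it, pressing down or sideways, must stay under 25 N.
- dot_green: Green dot for the green filter: a disc 16 mm across, 2 mm thick, fixed on the deck 53 mm from the knob's axis; origin under its centre. Each dot has its notch, but the dots are stuck on only roughly: the notch's middle is up to 12 degrees from the dot's centre, to either side. The key enters within about 2 degrees of a notch's middle.
- dot_red: Red dot, like the green one, for another filter. The four dots lie about 36 and 72 degrees to either side of where the pointer starts (a white dot), in any order.
- dot_amber: Yellow dot, like the green one, for another filter. The four dots lie about 36 and 72 degrees to either side of where the pointer starts (a white dot), in any order.
- dot_blue: Blue dot, like the green one, for another filter. The four dots lie about 36 and 72 degrees to either side of where the pointer starts (a white dot), in any order.
- vial: Bystander: amber glass vial with white cap, 32 mm across, 62 mm tall, standing; origin at the centre of its foot.
- wafer_box: Bystander: flat clear sample box, 70 x 70 x 16 mm, lying; origin under its centre.
- objective: Bystander: steel microscope objective, 34 mm across, 44 mm tall, standing; origin at the centre of its foot.
- dish: Bystander: shallow glass dish, 90 mm across, 15 mm tall; origin under its centre.
- screwdriver: Bystander: orange-handled screwdriver, 150 mm long, lying on the bench; origin under its middle.
- tip_tray: Bystander: blue divided tray, 110 x 80 x 25 mm, on the bench; origin under its centre.
- stub_block: Bystander: brass block 45 x 35 x 30 mm with a short steel pin on top, on the bench; origin under its centre.

How it is judged:
On the way:
1. the knob has been pulled up at least 7 mm, clear of its notch (value of joint selector_pull above 0.007 m), for 0.1 s.
At the end, for the whole second after the job is handed in: The knob is fully home (within 1.5 mm) in the green dot's notch (pointer within 17 mm of the dot's centre, measured on the dots' circle), and still (value of joint selector_pull below 0.0015 m and horizontal distance between selector_pointer and dot_green below 0.017 m and velocity of joint selector_pull between -0.005 and 0.005 m/s); the robot touches nothing.
It fails at once if the key was forced against the rim or a notch's side (over 25 N) (contact force between selector_key and anything else above 25 N).
It fails at once if a bystander was moved by more than 15 mm (distance of any of vial, wafer_box, objective, dish, screwdriver, tip_tray, stub_block from where it was at the start of the episode above 0.015 m).
It also fails if it takes over 56 s, if anything falls off the work surface, if the arm or the gripper's body presses on something with over 40 N, if the wrist force passes 120 N, or if a joint passes its speed limit or range.

### The arm

A 7-joint arm with a two-finger parallel gripper is mounted at the origin on the work surface. World frame = base frame: x ahead of the robot, y to its left, z up, the work surface at z = 0. Lengths are in m, angles in rad, forces in N, time in s.
With the tool pointing down it reaches from about 0.4 to 0.875 m from the base axis. Payload 19.3 kg.
Tool frame: the origin (TCP) lies at the very end of the fingers, on their centre line; the grasp point (between the pads) lies bot.grasp_offset behind it (bot.grasp_offset is the distance from the TCP to the grasp point, in m); z points along the fingers, y is the direction in which the jaws open and shut (so a half turn about z gives the same grasp; the last joint's range is limited). The gripper opens to 85 mm and grips with 20 to 120 N. Pads are 22 mm wide; open, the fingers measure 114 mm over their backs; the gripper's body (76 mm by 85 mm) begins 54 mm behind the grasp point. The pads swing forward as they close: fully open they stand 13 mm farther back than shut.
Start: joints at [-1.195, 0.521, -0.036, 1.599, 0.021, 1.021, -0.113], TCP at [0.27, 0.564, 0.21] pointing down, gripper open.
Joint ranges: [-2.91, 2.91], [-0.3, 2.13], [-1.5, 1.42], [0.17, 2.43], [-1.26, 4.41], [0.16, 1.93], [-2.52, 2.52]. Speed limits (rad/s): [1.89, 1.89, 2.39, 2.39, 3.01, 3.01, 3.01].

### API

Orientations are given as [roll, pitch, yaw] about the fixed x, y, z axes, in that order (R = Rz(yaw) Ry(pitch) Rx(roll)).
In Python, from workcell import bot gives the robot as it stands. The module is installed in compiled form; this text tells all that it offers.
- The arm moves only by the shell command python3 -m handwheel 'ROWS' [OPENING] [FORCE]. ROWS is JSON, a list of rows, each a list of 6 numbers: the shift along the tool's x, y, z as a fraction of full scale, then the turn, a rotation vector about the tool's x, y, z as a fraction of full scale. In form: [[x, y, z, rx, ry, rz], ...]. A call has 1 to 8 rows; each row shifts and turns the commanded pose from where the row before left it, along the tool's axes as they then stand; what a row does not reach is not made up. Full scale, the value 1, is 0.025 m for a shift and 360 degrees for a turn. A row lasts 1/8 s, in which the tool goes at most 62.5 mm and 10.7 degrees, less where a joint would pass 70% of its speed; a pose out of reach is approached as far as the arm can. A call with a number of a shift or a turn outside -1 to 1 is refused whole. A call with a gripper value outside its range is refused whole. OPENING is the closure, from -1 (fully open) to 1 (shut), set as the call begins (- or left out, the last holds). The fingers move at their own pace and stop on an object; FORCE is the grip in N (left out, the last holds). Time passes only in rows, so rows that do not move let the fingers close. It gives the time, the measured TCP pose, the force and the opening at its end, in the units of the state.
- bot.observe(): the state, without advancing time (a new reading comes with each control period).
- bot.grab_frame(name): name is "scene" or "side" or "wrist"; returns a dict with "pixels" (420x560x3 uint8, blue, green, red), "vertical_fov" (degrees; the focal length in pixels is half the picture's height over the tangent of half this angle, whatever the lens; pixels are square), "cx", "cy" (the principal point, pixels), "R" (3x3) and "t" (3): a world point X has camera coordinates R X + t. Camera axes: x right, y down, z forward; pixel columns grow to the right and rows downward; lengths in m; the calibration is good to about 2 mm. A picture is of the moment at which its call begins. There is no depth.
- bot.job_done(): hands the job in, once; it reports no verdict.
Trained networks look in a picture, given as the dict that the camera call returned (one of the last four; its "shot" number tells which), for a name from the list of things; names that differ only in an ending like _2 or _b are one class to them, and where a whole thing is asked for, a point or a joint stands for the part that bears it (a point fixed in the world has none). Each returns a list of dicts, best first, with "score" (0 to 1); they miss things now and then, are a little off and sometimes report something else, mostly with a low value. They report only what shows in the picture. A call takes as long as a camera call.
- bot.trace(picture, thing): "region" (420x560 bool, what is visible of it) and "point" ([column, row] in pixels, amid what is visible of it).
The state is a dict: "clock": time; "qpos": joint angles; "qd": joint speeds; "joint_efforts": joint torques, N m; "position": TCP position; "tool_rot": TCP orientation; "force": force on the tool from outside, world axes, zero at the start; "moment": the same for the moment, N m; "grip_width": finger opening in m.
Only numpy, scipy, OpenCV 4.12 (cv2) and the standard library are available. Lean on these libraries where they do the work, as an engineer would, in place of code of your own. Each camera call takes 0.05 s, during which the arm holds its last target.

## Working session

There is one attempt and no reset: what is moved stays moved. The work goes in short steps, Python scripts to look and compute and a shell command to move; the robot and the scene stay as the last step left them, time stands still between calls to the robot, and variables do not carry over. Pictures are saved under pics/ and viewed, and the job is handed in when it is done.

```bash
mkdir -p pics; python3 - <<'E'
from workcell import bot
import cv2
s=bot.observe(); print({k:(v if not hasattr(v,'round') else v) for k,v in s.items()}, bot.grasp_offset)
for n in ["scene","side","wrist"]:
    f=bot.grab_frame(n); cv2.imwrite(f"pics/a_{n}.png",f["pixels"])
    print(n,f["vertical_fov"],f["cx"],f["cy"],f["R"],f["t"])
    for th in ["selector_grip","dot_green","dot_red","dot_amber","dot_blue","lamp"]:
        r=bot.trace(f,th); print(th,[(round(x["score"],2),x["point"],int(x["region"].sum())) for x in r[:2]])
print(bot.observe()["clock"])
E
```

```text
{'clock': 0.0, 'qpos': array([-1.19519604,  0.52201369, -0.03631458,  1.599992  ,  0.02120555,
        1.02112967, -0.11281218]), 'qd': array([-0.00024636, -0.00126522,  0.00189832, -0.00175973, -0.00120648,
       -0.00086361,  0.00074104]), 'joint_efforts': array([-3.31424299e-04, -9.27115059e+01,  1.97960928e+00, -3.69942248e+01,
        1.78228004e-02,  8.10123951e-03, -6.37809165e-06]), 'position': array([0.26937384, 0.56356523, 0.20953184]), 'tool_rot': array([-3.14043899e+00,  9.47874957e-05,  2.69576176e+00]), 'force': array([-0.57713673, -0.45413312,  0.56568076]), 'moment': array([-0.01013642, -0.00851709, -0.01447903]), 'grip_width': 0.08535865173946305} 0.0187
scene 51.960803777912574 275.68332401511765 208.05206894744785 [[-0.20739099  0.97820184  0.01049451]
 [ 0.7924425   0.17427862 -0.58451847]
 [-0.57360601 -0.11290757 -0.81131253]] [ 0.12737596 -0.38041262  1.79015706]
selector_grip [(0.78, [261.6, 195.4], 230)]
dot_green [(0.68, [203.7, 221.6], 439), (0.38, [261.5, 196.4], 226)]
dot_red []
dot_amber [(0.47, [302.7, 245.0], 109)]
dot_blue [(0.47, [437.0, 206.2], 232)]
lamp [(0.84, [267.7, 221.4], 9621)]
side 55.830629995480685 284.97744866495754 202.9658123343799 [[-0.98712317 -0.15953104 -0.01173395]
 [-0.08808637  0.60334605 -0.79259973]
 [ 0.13352389 -0.78135996 -0.60962938]] [0.53181435 0.13770518 1.52243979]
selector_grip [(0.63, [290.8, 192.3], 185)]
dot_green []
dot_red []
dot_amber []
dot_blue []
lamp [(0.64, [287.8, 218.4], 5425)]
wrist 60.66262868806948 274.39688337658794 218.667450534227 [[ 4.31664834e-01  9.02034073e-01 -4.88142915e-05]
 [ 8.67982817e-01 -4.15355010e-01  2.72187518e-01]
 [ 2.45502141e-01 -1.17536150e-01 -9.62244227e-01]] [-0.62461215 -0.03558648  0.37978298]
selector_grip []
dot_green []
dot_red []
dot_amber []
dot_blue []
lamp []
1.05
```

View pics/a_scene.png

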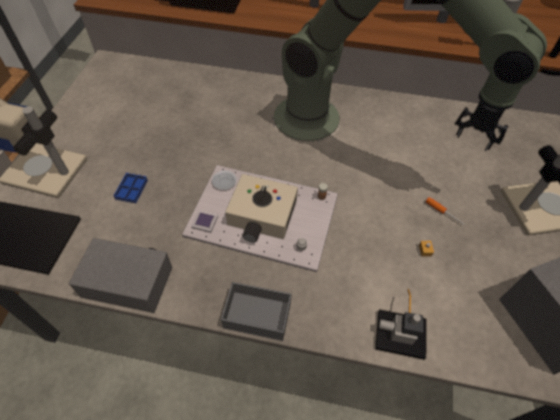

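View pics/a_side.png

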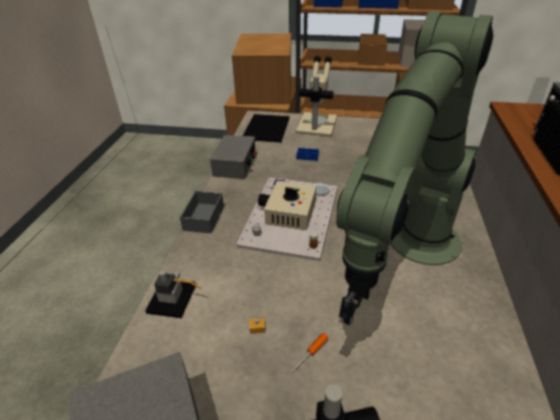

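```bash
python3 -c "
import cv2
a=cv2.imread('pics/a_scene.png')[140:280,180:350]
cv2.imwrite('pics/b.png',cv2.resize(a,None,fx=4,fy=4,interpolation=cv2.INTER_CUBIC))"
```

```text
(no output)
```

View pics/b.png

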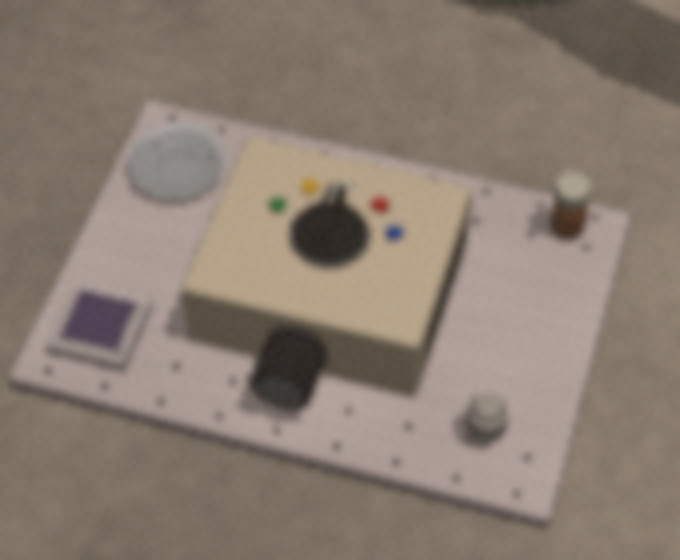

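```bash
cat > h.py <<'E'
import numpy as np
def ray(f,px,z):
    h=f["pixels"].shape[0]; F=h/2/np.tan(np.radians(f["vertical_fov"]/2))
    d=np.array([(px[0]-f["cx"])/F,(px[1]-f["cy"])/F,1.])
    R=np.array(f["R"]);t=np.array(f["t"]); o=-R.T@t; w=R.T@d
    return o+w*(z-o[2])/w[2]
def proj(f,X):
    h=f["pixels"].shape[0]; F=h/2/np.tan(np.radians(f["vertical_fov"]/2))
    c=np.array(f["R"])@np.array(X)+np.array(f["t"]); return np.array([f["cx"]+F*c[0]/c[2],f["cy"]+F*c[1]/c[2]])
def fitc(P,r):
    from scipy.optimize import least_squares
    P=np.array(P)[:,:2]
    s=least_squares(lambda c:np.hypot(*(P-c).T)-r,P.mean(0)+[0.03,0]); return s.x,s.fun
E
python3 - <<'E'
from workcell import bot
from h import *
f=bot.grab_frame("scene")
c=lambda u,v:((u+.5)/4-.5+180,(v+.5)/4-.5+140)
D=dict(g=(277,205),a=(310,187),r=(379,204),b=(394,232))
P={k:ray(f,c(*v),.102) for k,v in D.items()}
print(P); C,res=fitc(list(P.values()),.053); print(C,res)
print("skirt",ray(f,c(329,237),.11))
for k,p in P.items(): print(k,np.degrees(np.arctan2(p[1]-C[1],p[0]-C[0])))
K=[ray(f,c(*v),.02) for v in [(150,101),(630,212),(549,524),(10,381)]]; print(np.array(K),np.mean(K,0))
E
```

```text
{'g': array([ 0.50857525, -0.11433637,  0.102     ]), 'a': array([ 0.48412213, -0.09206876,  0.102     ]), 'r': array([ 0.48933335, -0.03200316,  0.102     ]), 'b': array([ 0.51518552, -0.01389588,  0.102     ])}
[ 0.52993957 -0.06543576] [ 3.63885596e-04 -4.20246667e-06 -4.01483459e-04  6.10089449e-04]
skirt [ 0.53749181 -0.0632905   0.11      ]
g -113.60016552222834
a -149.83120303843245
r 140.53411903114306
b 105.97455065721965
[[ 0.35334136 -0.27814743  0.02      ]
 [ 0.38711122  0.17495687  0.02      ]
 [ 0.70882382  0.15178757  0.02      ]
 [ 0.67320261 -0.30330823  0.02      ]] [ 0.53061975 -0.0636778   0.02      ]
```

```bash
python3 -m handwheel '[[-1,-0.9,-0.2,0,0,0],[-1,-0.9,-0.2,0,0,0],[-1,-0.9,-0.2,0,0,0],[-1,-0.9,-0.2,0,0,0],[-1,-0.9,-0.2,0,0,0],[-1,-0.9,0,0,0,0],[-1,-0.9,0,0,0,0],[-1,-0.9,0,0,0,0]]' && python3 -m handwheel '[[-1,-0.9,0,0,0,0],[-1,-0.9,0,0,0,0],[-1,-0.9,0,0,0,0],[-1,-0.9,0,0,0,0],[-1,-0.9,0,0,0,0],[-1,-0.9,0,0,0,0],[-1,-0.9,0,0,0,0],[-1,-0.9,0,0,0,0]]'; python3 -c "
from workcell import bot
print(bot.observe()['qpos'])"
```

```text
clock: 2.1
position: [0.3727, 0.3143, 0.2353]
tool_rot: [3.141, 0.0, 2.696]
force: [-0.1, -0.3, 0.4]
grip_width: 0.0853
clock: 3.1
position: [0.4756, 0.0656, 0.2353]
tool_rot: [3.141, 0.0, 2.696]
force: [-0.2, -0.0, 0.2]
grip_width: 0.0856
[-0.401885    0.26206074  0.17222851  1.94727944 -0.0552312   0.936238
  0.92235777]
```

```bash
python3 -m handwheel '[[-1,-0.9,0,0,0,0.0276],[0,0,0,0,0,0.0276],[0,0,0,0,0,0.0276],[0,0,0,0,0,0.0276],[0,0,0,0,0,0.0276],[0,0,0,0,0,0.0276],[0,0,0,0,0,0.0276],[0,0,0,0,0,0.0276]]' && python3 -m handwheel '[[0,0,0,0,0,0.0276],[0,0,0,0,0,0.0276],[0,0,0,0,0,0.0276],[0,0,0,0,0,0.0276],[0,0,0,0,0,0.0276],[0,0,0,0,0,0.0276],[0,0,0,0,0,0.0276],[0,0,0,0,0,0.0276]]'; python3 - <<'E'
from workcell import bot
import cv2
print(bot.observe()['qpos'])
f=bot.grab_frame("wrist");cv2.imwrite("pics/w1.png",f["pixels"])
import numpy as np
print(-np.array(f["R"]).T@f["t"])
E
```

```text
clock: 4.1
position: [0.488, 0.0356, 0.2352]
tool_rot: [3.141, -0.0, 1.303]
force: [0.4, -0.6, -0.2]
grip_width: 0.0855
clock: 5.1
position: [0.4881, 0.0356, 0.2352]
tool_rot: [-3.141, -0.0, -0.084]
force: [0.8, -1.1, -0.2]
grip_width: 0.0852
[-0.80424621  0.36052604  0.79356203  1.9459774  -0.31221829  0.96030343
 -1.51623735]
[0.55682888 0.02936313 0.40023398]
```

View pics/w1.png

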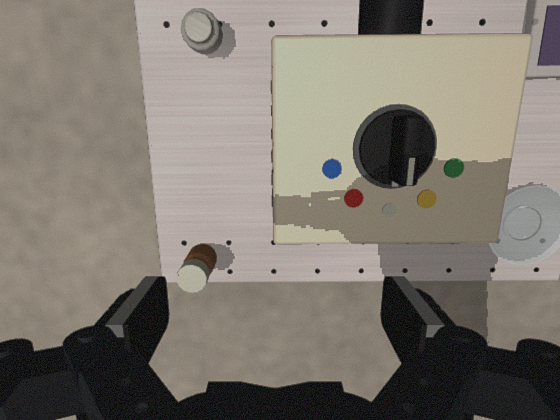

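```bash
python3 - <<'E'
from workcell import bot
from h import *
f=bot.grab_frame("wrist"); p=f["pixels"]
for n in ["green","red","amber","blue"]:
    r=bot.trace(f,"dot_"+n); print(n,[(round(x["score"],2),x["point"]) for x in r[:2]])
D=dict(g=(454,168),a=(427,198.5),w=(389,210),r=(354,198),b=(332,168))
P={k:ray(f,v,.102) for k,v in D.items()}
C,res=fitc(list(P.values()),.053); print(C,res)
for k,q in P.items(): print(k,np.degrees(np.arctan2(q[1]-C[1],q[0]-C[0]))%360)
e=[ray(f,v,.1) for v in [(274,243),(503,243),(530,36),(273,37)]]; e=np.array(e); print(e.mean(0)); 
for i in range(4):
    d=e[(i+1)%4]-e[i]; print(np.degrees(np.arctan2(d[1],d[0])),np.linalg.norm(d))
print("bar",[ray(f,v,.141) for v in [(405,116),(403,186)]])
print("skirt",ray(f,(395,145.5),.11))
E
python3 -c "
import cv2
a=cv2.imread('pics/w1.png')[90:260,300:500]
cv2.imwrite('pics/w1z.png',cv2.resize(a,None,fx=3.5,fy=3.5))"
```

```text
green [(0.77, [454.1, 166.0])]
red [(0.59, [354.9, 195.1])]
amber [(0.63, [426.3, 195.5])]
blue [(0.63, [332.0, 167.0])]
[ 0.52403686 -0.06708856] [ 2.96235504e-04  1.75586631e-05  3.77654201e-05 -4.00291489e-04
  5.55308027e-04]
g 245.96027844738688
a 210.5122740496823
w 174.26501457528943
r 138.54819073800365
b 103.18347824065522
[ 0.52341831 -0.06726655  0.1       ]
-95.37999393004007 0.20288993139365244
-2.4996338825579563 0.1668154535489499
84.81930972405567 0.1952124251802695
174.863064281327 0.16592715270462532
bar [array([ 0.54901234, -0.06147975,  0.141     ]), array([ 0.49968133, -0.06026239,  0.141     ])]
skirt [ 0.52618985 -0.06448397  0.11      ]
```

View pics/w1z.png

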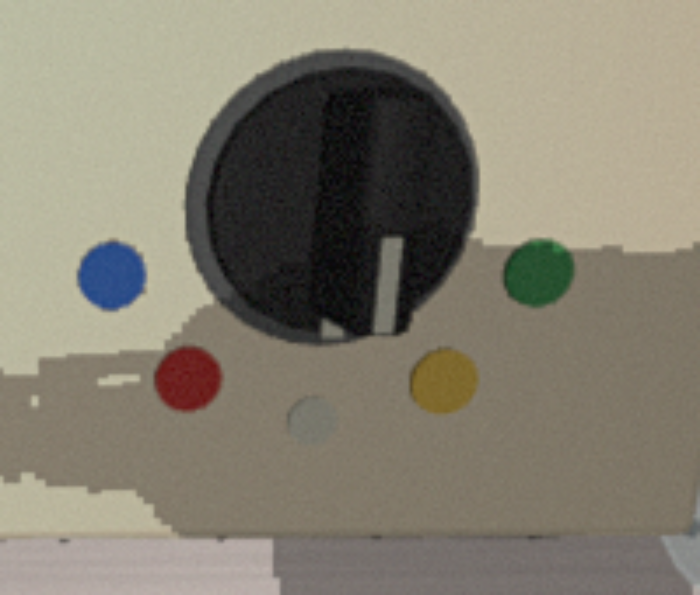

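```bash
python3 -m handwheel '[[0.47,0.98,0,0,0,0],[0.47,0.98,0,0,0,0],[0.47,0.98,0,0,0,0],[0.47,0.98,0,0,0,0],[0,0,0,0,0,0]]'; python3 - <<'E'
from workcell import bot
import cv2
print(bot.observe()['qpos'],bot.observe()['force'])
f=bot.grab_frame("wrist");cv2.imwrite("pics/w2.png",f["pixels"])
E
```

```text
clock: 6.02
position: [0.5273, -0.0678, 0.2352]
tool_rot: [3.141, -0.0, -0.08]
force: [0.0, 0.5, -0.1]
grip_width: 0.0852
[-0.5440887   0.43998378  0.7713053   1.84418832 -0.35943665  1.00184361
 -1.27346894] [ 0.03395891  0.54503678 -0.12635779]
```

View pics/w2.png

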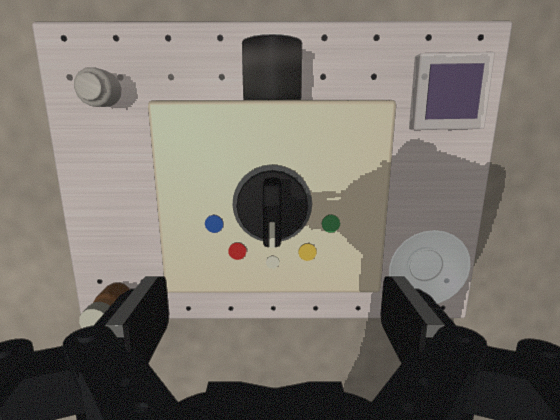

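```bash
python3 - <<'E'
from workcell import bot
from h import *
import cv2
f=bot.grab_frame("wrist"); p=f["pixels"]; hs=cv2.cvtColor(p,cv2.COLOR_BGR2HSV)
D={}
for n,px in dict(g=(330,223),a=(307,252),r=(237,251),b=(214,224)).items():
    y0,x0=px[1]-13,px[0]-13; s=hs[y0:y0+27,x0:x0+27,1].astype(float); m=s>150
    ys,xs=np.nonzero(m); D[n]=(xs.mean()+x0,ys.mean()+y0); print(n,D[n],m.sum())
D['w']=(273,261)
P={k:ray(f,v,.102) for k,v in D.items()}
C,res=fitc(list(P.values()),.053); print(C,res)
for k,q in P.items(): print(k,np.degrees(np.arctan2(q[1]-C[1],q[0]-C[0]))%360)
print("skirt",ray(f,(272.5,203.5),.11))
print("ptr line",[ray(f,v,.141) for v in [(271.7,222),(271.5,246)]])
e=np.array([ray(f,v,.1) for v in [(167,292),(386,292),(395,101),(150,101)]]); print(e.mean(0),e)
for z in (.235,.141,.102): print(z,proj(f,[.5273,-.0678,z]))
cv2.imwrite("pics/w2z.png",cv2.resize(p[150:280,190:350],None,fx=4.5,fy=4.5))
E
```

```text
g (np.float64(330.0), np.float64(230.0)) 1
a (np.float64(308.58256880733944), np.float64(251.36238532110093)) 218
r (np.float64(238.38839285714286), np.float64(250.33928571428572)) 224
b (np.float64(215.09049773755657), np.float64(223.0)) 221
[ 0.52491893 -0.06654621] [ 9.47382364e-04 -8.05833524e-05 -1.38202522e-04  9.49562894e-04
 -5.35513338e-04]
g 239.71709562344606
a 210.59838747355496
r 138.6195275933663
b 103.90416419714964
w 174.28890598905608
skirt [ 0.52719896 -0.06532553  0.11      ]
ptr line [array([ 0.52035108, -0.06432466,  0.141     ]), array([ 0.50125458, -0.06261431,  0.141     ])]
[ 0.52461774 -0.066918    0.1       ] [[ 0.44899295  0.03865233  0.1       ]
 [ 0.43299432 -0.1626591   0.1       ]
 [ 0.60052976 -0.1689065   0.1       ]
 [ 0.61595393  0.02524127  0.1       ]]
0.235 [276.197317   261.52476774]
0.141 [275.58368303 212.74200185]
0.102 [275.43574089 200.98087549]
```

View pics/w2z.png

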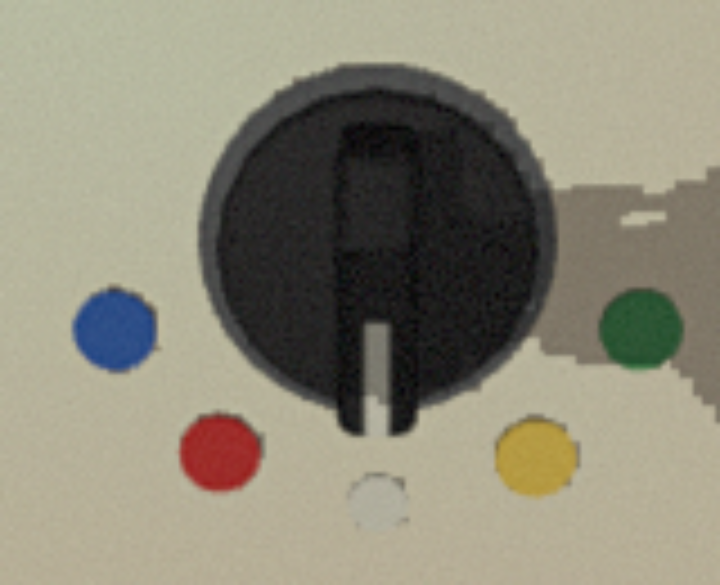

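```bash
python3 -m handwheel '[[-0.03,-0.095,0.9,0,0,0],[0,0,0.9,0,0,0],[0,0,0.9,0,0,0],[0,0,0.9,0,0,0],[0,0,0,0,0,0]]'; python3 - <<'E'
from workcell import bot
from h import *
import cv2
f=bot.grab_frame("wrist");cv2.imwrite("pics/w3.png",f["pixels"])
x,y,z=bot.observe()['position']
for zz in (z,.141,.13): print(zz,proj(f,[x,y,zz]), proj(f,[x+.025,y-.0021,zz]),proj(f,[x,y+.01,zz]))
E
```

```text
clock: 6.75
position: [0.5257, -0.0625, 0.1442]
tool_rot: [3.142, 0.002, -0.077]
force: [-0.7, 0.1, 0.8]
grip_width: 0.0855
0.14524268996348635 [274.29996188 261.74051419] [274.62157858 212.41915873] [254.04114573 263.20458323]
0.141 [274.3022507  258.44992193] [274.61640074 210.15694318] [254.50076965 259.88482262]
0.13 [274.30772971 250.57283113] [274.60404445 204.7584329 ] [255.60112921 251.93717206]
```

View pics/w3.png

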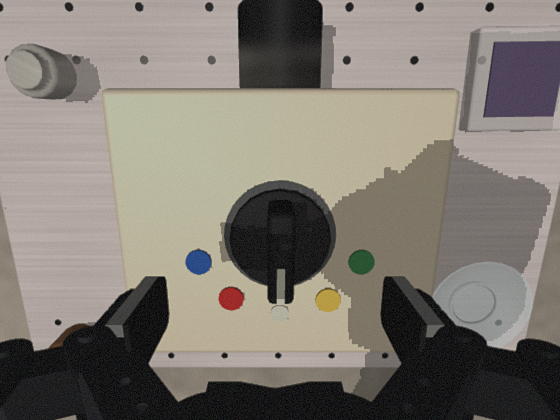

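```bash
python3 -m handwheel '[[0,0.09,0.3,0,0,0],[0,0,0.3,0,0,0],[0,0,0.2,0,0,0],[0,0,0,0,0,0]]'; python3 - <<'E'
from workcell import bot
from h import *
import cv2
f=bot.grab_frame("wrist");cv2.imwrite("pics/w4.png",f["pixels"])
s=bot.observe()
x,y,z=s['position'];print(s['position'],s['tool_rot'],s['force'])
for zz in (z,.141,.13): print(zz,proj(f,[x,y,zz]),proj(f,[x,y+.01,zz]))
E
```

```text
clock: 7.3
position: [0.5262, -0.0657, 0.1248]
tool_rot: [3.141, 0.001, -0.079]
force: [0.6, -0.7, 0.6]
grip_width: 0.085
[ 0.52634413 -0.06575623  0.12503512] [ 3.14150682e+00  2.73110096e-04 -7.90167431e-02] [-0.19765068 -0.11664886 -0.29969534]
0.12503511990958502 [273.78564569 262.16537754] [253.63436706 263.65680996]
0.141 [273.73109802 275.94512833] [251.67159032 277.55947074]
0.13 [273.7697224  266.18789608] [253.06135598 267.71553885]
```

View pics/w4.png

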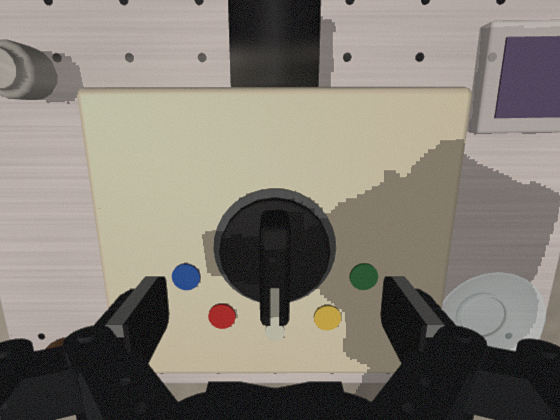

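```bash
python3 -m handwheel '[[0,0,0.15,0,0,0],[0,0,0.15,0,0,0],[0,0,0,0,0,0]]' && python3 -m handwheel '[[0,0,0,0,0,0],[0,0,0,0,0,0],[0,0,0,0,0,0],[0,0,0,0,0,0],[0,0,0,0,0,0],[0,0,0,0,0,0]]' 1 20;  python3 - <<'E'
from workcell import bot
import cv2
f=bot.grab_frame("wrist");cv2.imwrite("pics/w5.png",f["pixels"])
s=bot.observe();print(s['position'],s['tool_rot'],s['force'],s['moment'],s['grip_width'])
E
```

```text
clock: 7.72
position: [0.5262, -0.0657, 0.1173]
tool_rot: [3.142, 0.001, -0.079]
force: [-0.7, -0.8, 0.3]
grip_width: 0.0849
clock: 8.48
position: [0.5265, -0.0657, 0.1177]
tool_rot: [-3.142, -0.0, -0.079]
force: [0.5, -0.4, 1.9]
grip_width: 0.0126
[ 0.52646153 -0.06571383  0.117672  ] [ 3.14158499e+00 -1.34574473e-04 -7.88999552e-02] [-0.83215981 -0.83450738  3.26542524] [ 0.01963408  0.05637241 -0.04545164] 0.012745739932378855
```

View pics/w5.png

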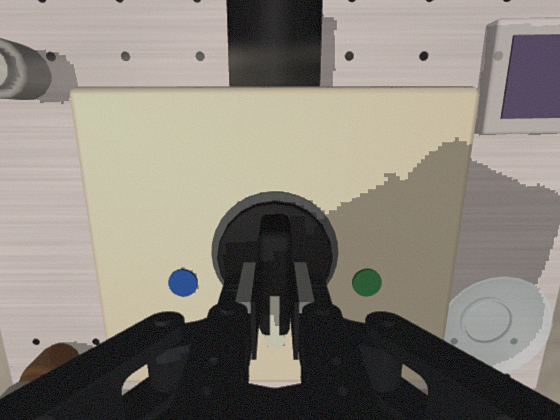

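```bash
python3 -m handwheel '[[0,0,-0.06,0,0,0],[0,0,-0.1,0,0,0],[0,0,-0.1,0,0,0],[0,0,-0.1,0,0,0],[0,0,0,0,0,0]]';  python3 - <<'E'
from workcell import bot
import cv2
f=bot.grab_frame("wrist");cv2.imwrite("pics/w6.png",f["pixels"])
s=bot.observe();print(s['position'],s['tool_rot'],s['force'],s['moment'],s['grip_width'])
E
```

```text
clock: 9.15
position: [0.5265, -0.0657, 0.1269]
tool_rot: [-3.141, -0.0, -0.079]
force: [0.5, 0.4, 2.9]
grip_width: 0.0131
[ 0.52651476 -0.06573128  0.12687668] [-3.14148259e+00 -3.20323732e-04 -7.89415703e-02] [-0.94819908  0.98949292  2.0288505 ] [-0.00685263  0.23579612  0.07350541] 0.013039561647176989
```

View pics/w6.png

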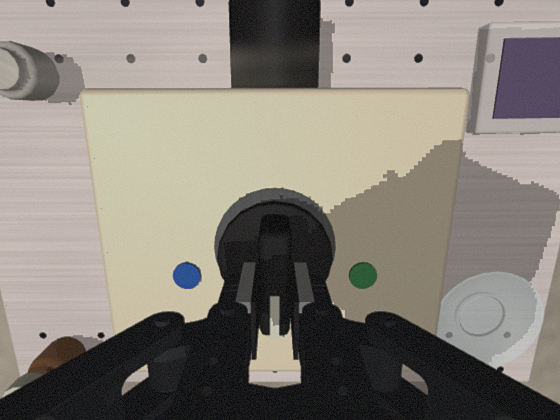

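```bash
python3 -m handwheel '[[0,0,0,0,0,-0.018],[0,0,0,0,0,-0.018],[0,0,0,0,0,-0.018],[0,0,0,0,0,-0.018],[0,0,0,0,0,0]]';python3 -m handwheel '[[0,0,0,0,0,-0.018],[0,0,0,0,0,-0.018],[0,0,0,0,0,-0.018],[0,0,0,0,0,-0.018],[0,0,0,0,0,-0.0155],[0,0,0,0,0,0]]';  python3 - <<'E'
from workcell import bot
import cv2
f=bot.grab_frame("wrist");cv2.imwrite("pics/w7.png",f["pixels"])
f=bot.grab_frame("scene");cv2.imwrite("pics/s7.png",cv2.resize(f["pixels"][140:280,180:350],None,fx=4,fy=4))
s=bot.observe();print(s['position'],s['tool_rot'],s['force'],s['moment'],s['grip_width'],s['qpos'])
E
```

```text
clock: 9.82
position: [0.5264, -0.0654, 0.1268]
tool_rot: [-3.141, -0.0, 0.373]
force: [-1.6, 3.3, 1.9]
grip_width: 0.0127
clock: 10.58
position: [0.5261, -0.065, 0.1266]
tool_rot: [-3.14, -0.0, 0.922]
force: [-1.4, 6.4, 2.5]
grip_width: 0.0124
[ 0.52609886 -0.06501778  0.12655013] [-3.14032898e+00 -2.63536462e-04  9.20429973e-01] [-2.61444051  5.88188685  2.92438065] [1.27475187 0.66213286 0.07379222] 0.012813653394287139 [-0.2636902   0.51521131  0.37554094  1.9416736  -0.27428237  0.73492836
 -0.37760795]
```

View pics/w7.png

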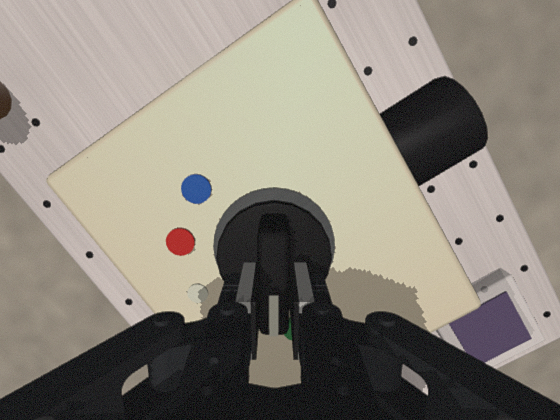

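View pics/s7.png

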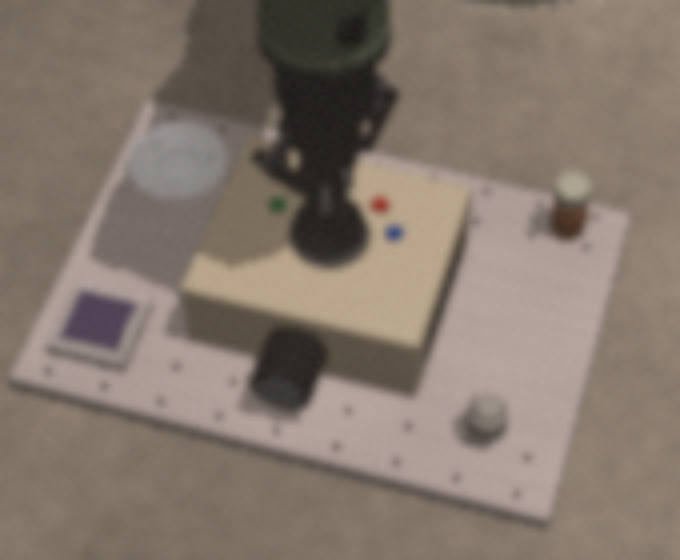

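```bash
python3 -m handwheel '[[0.01,-0.033,0.06,0,0,-0.004],[0,0,0.06,0,0,0],[0,0,0,0,0,0]]';python3 -m handwheel '[[0,0,0.04,0,0,0],[0,0,0.02,0,0,0],[0,0,0,0,0,0]]';  python3 - <<'E'
from workcell import bot
s=bot.observe();print(s['position'],s['tool_rot'],s['force'],s['moment'],s['grip_width'])
E
```

```text
clock: 11.05
position: [0.5259, -0.0649, 0.1234]
tool_rot: [-3.141, 0.0, 0.947]
force: [-0.4, 3.8, -0.3]
grip_width: 0.0125
clock: 11.42
position: [0.5262, -0.0647, 0.1224]
tool_rot: [3.141, -0.001, 0.948]
force: [-1.1, 5.6, 9.5]
grip_width: 0.0124
[ 0.52615715 -0.06474314  0.1223807 ] [ 3.14141093e+00 -6.04846885e-04  9.48128768e-01] [-1.0733395   5.5857255   9.51995296] [ 1.27200426  0.37686054 -0.06160091] 0.012397253781195354
```

```bash
python3 -m handwheel '[[0,0,-0.06,0,0,0],[0,0,0,0,0,-0.0083],[0,0,0.06,0,0,0],[0,0,0,0,0,0]]'; python3 -m handwheel '[[0,0,-0.06,0,0,0],[0,0,0,0,0,-0.0083],[0,0,0.06,0,0,0],[0,0,0,0,0,0]]'
```

```text
clock: 11.92
position: [0.5261, -0.0647, 0.1223]
tool_rot: [3.142, -0.001, 0.999]
force: [-1.5, 6.9, 7.4]
grip_width: 0.0129
clock: 12.42
position: [0.5261, -0.0647, 0.1223]
tool_rot: [3.142, -0.001, 1.051]
force: [-1.2, 6.7, 6.3]
grip_width: 0.0125
```

```bash
python3 -m handwheel '[[0,0,0.025,0,0,0],[0,0,0,0,0,0]]'
```

```text
clock: 12.68
position: [0.5262, -0.0647, 0.122]
tool_rot: [3.141, -0.001, 1.051]
force: [-3.4, 7.0, 13.7]
grip_width: 0.0128
```

```bash
python3 -m handwheel '[[0,0,-0.07,0,0,0],[0,0,0,0,0,-0.0083],[0,0,0.07,0,0,0],[0,0,0,0,0,0]]'; python3 -m handwheel '[[0,0,-0.07,0,0,0],[0,0,0,0,0,-0.0083],[0,0,0.07,0,0,0],[0,0,0,0,0,0]]'
```

```text
clock: 13.18
position: [0.5262, -0.0646, 0.122]
tool_rot: [3.141, -0.001, 1.104]
force: [-3.3, 7.8, 12.3]
grip_width: 0.0129
clock: 13.68
position: [0.5261, -0.0645, 0.1219]
tool_rot: [3.141, -0.001, 1.156]
force: [-3.3, 7.9, 12.7]
grip_width: 0.0128
```

```bash
python3 -m handwheel '[[0,0,-0.07,0,0,0],[0,0,0,0,0,-0.0083],[0,0,0.07,0,0,0],[0,0,0,0,0,0]]'; python3 -m handwheel '[[0,0,-0.07,0,0,0],[0,0,0,0,0,-0.0083],[0,0,0.07,0,0,0],[0,0,0,0,0,0]]'
```

```text
clock: 14.18
position: [0.526, -0.0645, 0.1219]
tool_rot: [3.142, -0.001, 1.208]
force: [-3.8, 8.1, 11.0]
grip_width: 0.0123
clock: 14.68
position: [0.5259, -0.0646, 0.1218]
tool_rot: [-3.141, -0.001, 1.26]
force: [-2.4, 7.4, 10.2]
grip_width: 0.0127
```

```bash
python3 -m handwheel '[[0,0,0.02,0,0,0],[0,0,0,0,0,0]]'; python3 - <<'E'
from workcell import bot
import cv2
f=bot.grab_frame("wrist");cv2.imwrite("pics/w8.png",f["pixels"])
s=bot.observe();print(s['position'],s['tool_rot'],s['force'],s['moment'],s['grip_width'])
E
```

```text
clock: 14.92
position: [0.526, -0.0646, 0.1215]
tool_rot: [3.141, -0.001, 1.26]
force: [-4.3, 7.3, 14.5]
grip_width: 0.0127
[ 0.52603143 -0.06454388  0.12151241] [ 3.14148150e+00 -8.25426782e-04  1.26016377e+00] [-3.81864288  8.18330335 14.45263052] [1.78200692 1.03828085 0.00394806] 0.012452991593185359
```

View pics/w8.png

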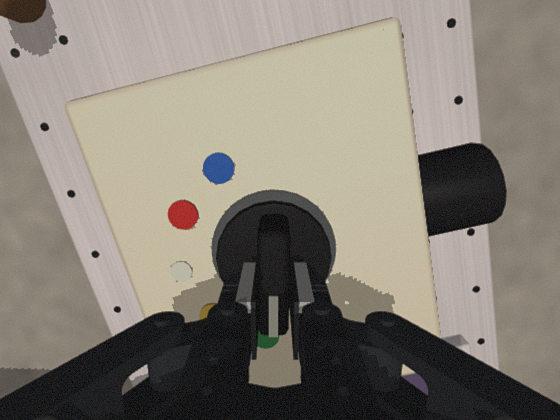

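```bash
python3 -m handwheel '[[0,0,-0.08,0,0,0],[0,0,0,0,0,-0.0083],[0,0,0.08,0,0,0],[0,0,0,0,0,0]]'; python3 -m handwheel '[[0,0,-0.08,0,0,0],[0,0,0,0,0,-0.0083],[0,0,0.08,0,0,0],[0,0,0,0,0,0]]'
```

```text
clock: 15.48
position: [0.5256, -0.0648, 0.1208]
tool_rot: [-3.141, -0.0, 1.312]
force: [-2.3, 6.6, -0.0]
grip_width: 0.0127
clock: 15.98
position: [0.5255, -0.0648, 0.1207]
tool_rot: [-3.141, -0.0, 1.364]
force: [-1.4, 5.4, -1.1]
grip_width: 0.0126
```

```bash
python3 -m handwheel '[[0,0,-0.08,0,0,0],[0,0,0,0,0,0.0042],[0,0,0.08,0,0,0],[0,0,0.03,0,0,0],[0,0,0,0,0,0]]'; python3 - <<'E'
from workcell import bot
s=bot.observe();print(s['position'],s['tool_rot'],s['force'],s['moment'],s['grip_width'])
E
```

```text
clock: 16.6
position: [0.5256, -0.0648, 0.12]
tool_rot: [-3.141, -0.0, 1.338]
force: [-2.9, 6.5, 0.8]
grip_width: 0.0127
[ 0.5255752  -0.06480663  0.12004789] [-3.14078531e+00 -6.08645198e-05  1.33804141e+00] [-2.87345168  6.46025713  0.8258555 ] [1.23565206 0.41891228 0.00386822] 0.012749144639631825
```

```bash
python3 -m handwheel '[[0,0,0.03,0,0,0],[0,0,0.03,0,0,0],[0,0,0,0,0,0]]'; python3 -m handwheel '[[0,0,0.03,0,0,0],[0,0,0,0,0,0]]'; python3 - <<'E'
from workcell import bot
s=bot.observe();print(s['position'],s['tool_rot'],s['force'],s['moment'],s['grip_width'])
E
```

```text
clock: 16.98
position: [0.5256, -0.0648, 0.1186]
tool_rot: [-3.141, -0.0, 1.338]
force: [-1.3, 5.6, 1.2]
grip_width: 0.0127
clock: 17.23
position: [0.5256, -0.0648, 0.1178]
tool_rot: [-3.141, -0.0, 1.338]
force: [-2.7, 5.4, 1.9]
grip_width: 0.0128
[ 0.52559919 -0.06478714  0.11784671] [-3.14088176e+00 -1.02736323e-04  1.33807616e+00] [-2.67611025  5.43523131  1.9344372 ] [1.3502683  0.51049264 0.02638508] 0.012766266689336144
```

```bash
python3 -m handwheel '[[0,0,0.03,0,0,0],[0,0,0,0,0,0]]'; python3 -m handwheel '[[0,0,0.025,0,0,0],[0,0,0,0,0,0]]'
```

```text
clock: 17.48
position: [0.5258, -0.0648, 0.1175]
tool_rot: [-3.141, -0.0, 1.338]
force: [-4.7, 6.2, 10.4]
grip_width: 0.0126
clock: 17.73
position: [0.5259, -0.0648, 0.1173]
tool_rot: [3.141, -0.001, 1.338]
force: [-6.4, 7.1, 19.2]
grip_width: 0.0123
```

```bash
python3 -m handwheel '[[0,0,-0.03,0,0,0],[0,0,0,0,0,0]]'; python3 -m handwheel '[[0,0,0,0,0,0],[0,0,0,0,0,0],[0,0,0,0,0,0],[0,0,0,0,0,0],[0,0,0,0,0,0]]' -0.3; python3 - <<'E'
from workcell import bot
import cv2
f=bot.grab_frame("wrist");cv2.imwrite("pics/w9.png",f["pixels"])
s=bot.observe();print(s['position'],s['tool_rot'],s['force'],s['moment'],s['grip_width'])
E
```

```text
clock: 17.98
position: [0.5257, -0.0648, 0.1175]
tool_rot: [-3.141, -0.0, 1.338]
force: [-4.4, 6.4, 8.7]
grip_width: 0.0128
clock: 18.6
position: [0.5259, -0.0651, 0.1173]
tool_rot: [-3.142, 0.0, 1.339]
force: [0.6, -0.6, 0.1]
grip_width: 0.0553
[ 0.525924   -0.06502709  0.11735296] [3.14153891e+00 4.22564649e-05 1.33914744e+00] [ 0.15025467 -0.29867297 -0.18300998] [-0.03384856 -0.01878679  0.00187736] 0.0556554233829515
```

View pics/w9.png

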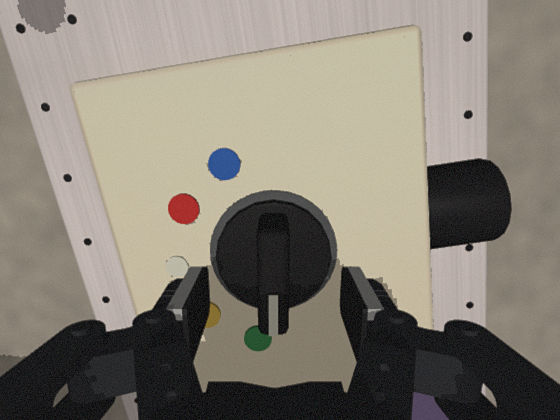

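```bash
python3 -m handwheel '[[0,0,-0.7,0,0,0],[0,0,-0.7,0,0,0],[0,0,0,0,0,0]]'; python3 -m handwheel '[[0,0,0,0,0,0],[0,0,0,0,0,0],[0,0,0,0,0,0],[0,0,0,0,0,0],[0,0,0,0,0,0]]' 1 20; python3 -m handwheel '[[0,0,0.1,0,0,0],[0,0,0.1,0,0,0],[0,0,0,0,0,0]]'
```

```text
clock: 19.02
position: [0.5265, -0.065, 0.1532]
tool_rot: [3.14, -0.0, 1.339]
force: [0.3, -0.8, -0.7]
grip_width: 0.0557
clock: 19.65
position: [0.5259, -0.065, 0.1523]
tool_rot: [-3.141, 0.0, 1.339]
force: [0.2, -0.3, -0.1]
grip_width: -0.0
clock: 20.02
position: [0.5257, -0.065, 0.1471]
tool_rot: [-3.141, 0.0, 1.339]
force: [0.2, 0.4, 0.1]
grip_width: -0.0003
```

```bash
python3 -m handwheel '[[0,0,0.08,0,0,0],[0,0,0.06,0,0,0],[0,0,0,0,0,0]]';  python3 -m handwheel '[[0,0,0.04,0,0,0],[0,0,0.04,0,0,0],[0,0,0,0,0,0]]'
```

```text
clock: 20.4
position: [0.5258, -0.065, 0.1437]
tool_rot: [-3.141, 0.0, 1.339]
force: [0.6, -1.1, -0.4]
grip_width: 0.0001
clock: 20.78
position: [0.5259, -0.065, 0.1418]
tool_rot: [-3.142, 0.0, 1.339]
force: [-0.2, 0.9, -1.0]
grip_width: 0.0004
```

```bash
python3 -m handwheel '[[0,0,0.03,0,0,0],[0,0,0,0,0,0]]';  python3 -m handwheel '[[0,0,0.03,0,0,0],[0,0,0,0,0,0]]'
```

```text
clock: 21.02
position: [0.5259, -0.065, 0.1411]
tool_rot: [-3.142, 0.0, 1.339]
force: [0.2, 0.6, 0.1]
grip_width: -0.0003
clock: 21.28
position: [0.5259, -0.065, 0.1403]
tool_rot: [-3.142, 0.0, 1.339]
force: [-0.6, -1.2, 0.2]
grip_width: -0.0003
```

```bash
python3 -m handwheel '[[0,0,0.03,0,0,0],[0,0,0,0,0,0]]';  python3 -m handwheel '[[0,0,0.02,0,0,0],[0,0,0,0,0,0]]'
```

```text
clock: 21.52
position: [0.5259, -0.065, 0.1395]
tool_rot: [-3.142, 0.0, 1.339]
force: [0.4, 0.7, 0.4]
grip_width: 0.0001
clock: 21.78
position: [0.5259, -0.065, 0.1391]
tool_rot: [-3.142, 0.0, 1.339]
force: [-0.5, -0.6, -0.8]
grip_width: 0.0002
```

```bash
python3 -m handwheel '[[0,0,0.03,0,0,0],[0,0,0,0,0,0]]';  python3 -m handwheel '[[0,0,0.03,0,0,0],[0,0,0,0,0,0]]'; python3 - <<'E'
from workcell import bot
import cv2
f=bot.grab_frame("wrist");cv2.imwrite("pics/w10.png",f["pixels"])
E
```

```text
clock: 22.02
position: [0.5259, -0.065, 0.1383]
tool_rot: [-3.141, 0.0, 1.339]
force: [0.1, 0.1, 0.6]
grip_width: 0.0001
clock: 22.28
position: [0.5259, -0.065, 0.1376]
tool_rot: [-3.142, 0.0, 1.339]
force: [0.6, 0.1, -0.2]
grip_width: -0.0001
```

View pics/w10.png

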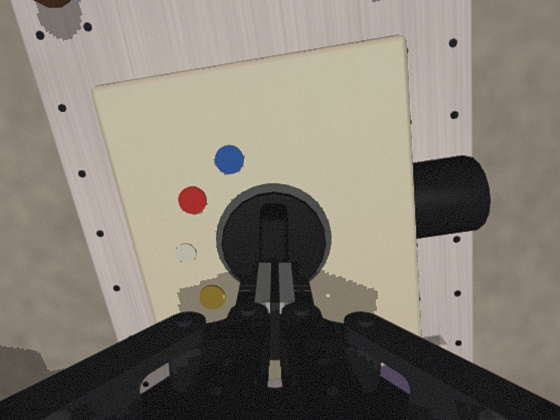

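```bash
python3 -m handwheel '[[0,0,0.03,0,0,0],[0,0,0,0,0,0]]';  python3 -m handwheel '[[0,0,0.03,0,0,0],[0,0,0,0,0,0]]'
```

```text
clock: 22.58
position: [0.5259, -0.065, 0.1368]
tool_rot: [-3.141, 0.0, 1.339]
force: [0.5, 0.0, -0.2]
grip_width: -0.0007
clock: 22.82
position: [0.5259, -0.065, 0.1361]
tool_rot: [-3.142, 0.0, 1.339]
force: [0.4, -0.8, 0.3]
grip_width: 0.0001
```

```bash
python3 -m handwheel '[[0,0,0.04,0,0,0],[0,0,0,0,0,0]]';  python3 -m handwheel '[[0,0,0.04,0,0,0],[0,0,0,0,0,0]]'
```

```text
clock: 23.08
position: [0.5259, -0.065, 0.135]
tool_rot: [-3.141, 0.0, 1.339]
force: [0.1, 0.1, -0.2]
grip_width: -0.0
clock: 23.32
position: [0.5258, -0.065, 0.134]
tool_rot: [-3.141, 0.0, 1.339]
force: [0.2, 0.4, -0.4]
grip_width: -0.0001
```

```bash
python3 - <<'E'
from workcell import bot
import cv2
f=bot.grab_frame("side");cv2.imwrite("pics/sd11.png",cv2.resize(f["pixels"][140:260,220:380],None,fx=4.5,fy=4.5,interpolation=cv2.INTER_CUBIC))
E
```

```text
(no output)
```

View pics/sd11.png

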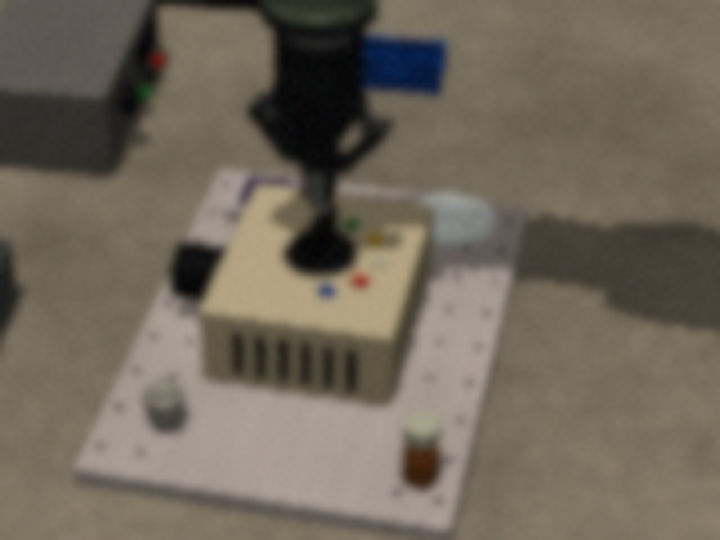

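```bash
python3 -m handwheel '[[0,0,0.03,0,0,0],[0,0,0,0,0,0]]';  python3 -m handwheel '[[0,0,0.03,0,0,0],[0,0,0,0,0,0]]'
```

```text
clock: 23.62
position: [0.5259, -0.065, 0.1333]
tool_rot: [-3.142, 0.0, 1.339]
force: [-0.2, -0.5, -0.3]
grip_width: 0.0001
clock: 23.88
position: [0.5259, -0.065, 0.1325]
tool_rot: [-3.142, 0.0, 1.339]
force: [-0.2, 0.4, -0.9]
grip_width: 0.0001
```

```bash
python3 -m handwheel '[[0,0,0.03,0,0,0],[0,0,0,0,0,0]]';  python3 -m handwheel '[[0,0,0.03,0,0,0],[0,0,0,0,0,0]]';python3 - <<'E'
from workcell import bot
import cv2
f=bot.grab_frame("wrist");cv2.imwrite("pics/w12.png",cv2.resize(f["pixels"][170:400,160:400],None,fx=2.5,fy=2.5))
E
```

```text
clock: 24.12
position: [0.5259, -0.065, 0.1318]
tool_rot: [-3.142, 0.0, 1.339]
force: [-0.0, 0.4, -0.3]
grip_width: 0.0003
clock: 24.38
position: [0.5259, -0.065, 0.1311]
tool_rot: [-3.142, 0.0, 1.339]
force: [0.2, 0.5, 0.4]
grip_width: 0.0
```

View pics/w12.png

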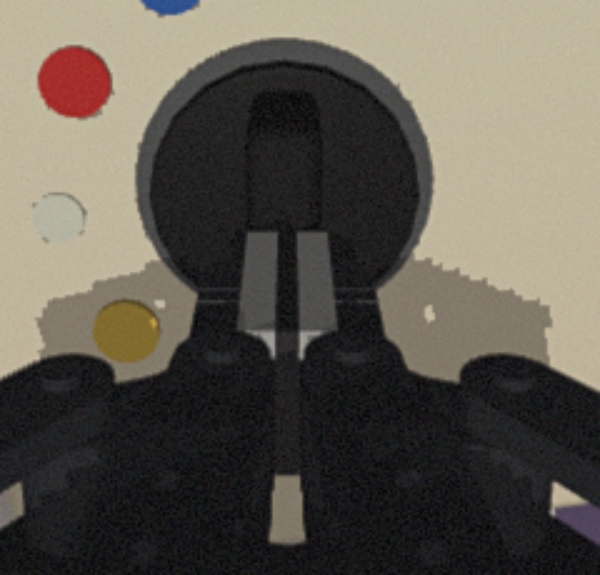

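```bash
python3 -m handwheel '[[0,0,0.04,0,0,0],[0,0,0,0,0,0]]';  python3 -m handwheel '[[0,0,0.04,0,0,0],[0,0,0,0,0,0]]'
```

```text
clock: 24.68
position: [0.5259, -0.065, 0.13]
tool_rot: [-3.141, 0.0, 1.339]
force: [1.1, 0.4, -0.2]
grip_width: 0.0001
clock: 24.92
position: [0.5259, -0.065, 0.1291]
tool_rot: [-3.141, 0.0, 1.339]
force: [-0.4, 0.9, -0.6]
grip_width: -0.0001
```

```bash
python3 -m handwheel '[[0,0,0.03,0,0,0],[0,0,0,0,0,0]]';  python3 -m handwheel '[[0,0,0.03,0,0,0],[0,0,0,0,0,0]]'
```

```text
clock: 25.18
position: [0.5259, -0.065, 0.1283]
tool_rot: [-3.142, 0.0, 1.339]
force: [-0.4, 0.4, 0.9]
grip_width: 0.0
clock: 25.42
position: [0.5258, -0.065, 0.1275]
tool_rot: [-3.141, 0.0, 1.339]
force: [-0.1, 0.3, 0.7]
grip_width: -0.0003
```

```bash
python3 -m handwheel '[[0,0,0.03,0,0,0],[0,0,0,0,0,0]]';  python3 -m handwheel '[[0,0,0.03,0,0,0],[0,0,0,0,0,0]]'
```

```text
clock: 25.68
position: [0.5259, -0.065, 0.1268]
tool_rot: [-3.142, 0.0, 1.339]
force: [0.1, -0.4, -0.2]
grip_width: 0.0003
clock: 25.92
position: [0.5259, -0.065, 0.126]
tool_rot: [-3.141, 0.0, 1.339]
force: [0.2, -0.1, -0.0]
grip_width: -0.0002
```

```bash
python3 - <<'E'
from workcell import bot
from h import *
import cv2
f=bot.grab_frame("wrist");cv2.imwrite("pics/w13.png",f["pixels"])
s=bot.observe(); x,y,z=s['position']
print(proj(f,[x,y,z]),proj(f,[x,y,z+.0187]),proj(f,[x,y,.141]))
a=s['tool_rot'][2]; u=np.array([np.cos(a),np.sin(a),0])
for d in (-.025,.025): print(proj(f,np.array([x,y,.141])+d*u))
E
```

```text
[274.31839393 261.42116856] [274.30137175 277.71234359] [274.30512574 274.11956273]
[274.3346628  322.72108863]
[274.27301475 221.2827725 ]
```

View pics/w13.png

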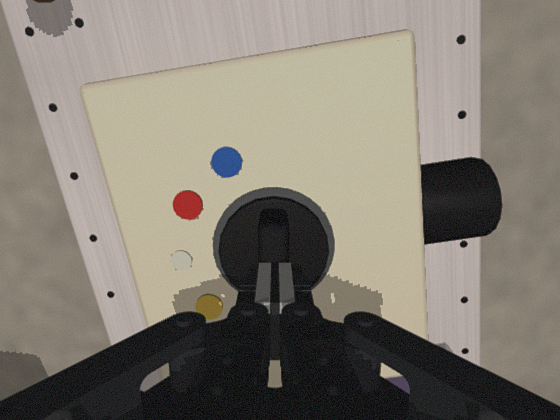

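```bash
python3 - <<'E'
import cv2, numpy as np
r=[]
for n in ["w5","w6","w7","w9","w13","w4"]:
    a=cv2.imread(f"pics/{n}.png")[180:345,200:350]; a=np.clip(a.astype(float)*1.8,0,255).astype(np.uint8)
    a=cv2.resize(a,None,fx=1.75,fy=1.75,interpolation=cv2.INTER_CUBIC); cv2.putText(a,n,(5,20),0,.6,(0,0,255),2); r.append(a)
cv2.imwrite("pics/cmp.png",np.vstack([np.hstack(r[:3]),np.hstack(r[3:])]))
E
```

```text
(no output)
```

View pics/cmp.png

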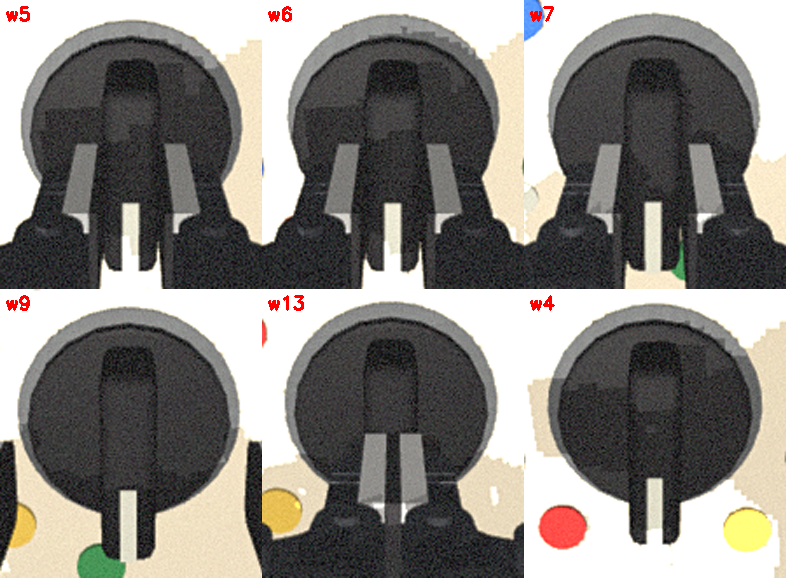

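```bash
python3 -m handwheel '[[0,0,-0.3,0,0,0],[0,0,-1,0,0,0],[0,0,-1,0,0,0],[0,0,-1,0,0,0],[0,0,-1,0,0,0],[0,0,0,0,0,0]]';python3 - <<'E'
from workcell import bot
from h import *
import cv2
f=bot.grab_frame("wrist");cv2.imwrite("pics/w14.png",f["pixels"])
s=bot.observe();print(s['position'],s['force'],s['clock'])
f=bot.grab_frame("scene");cv2.imwrite("pics/s14.png",cv2.resize(f["pixels"][140:280,180:350],None,fx=4,fy=4))
E
```

```text
clock: 26.72
position: [0.5267, -0.0651, 0.2356]
tool_rot: [3.138, -0.001, 1.339]
force: [-0.5, -0.8, -0.8]
grip_width: -0.0
[ 0.52613982 -0.06498841  0.23438516] [-0.0084825   0.83066543 -0.43306362] 26.775
```

View pics/w14.png

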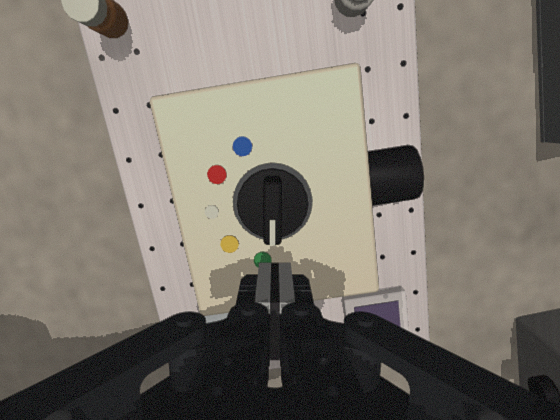

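View pics/s14.png

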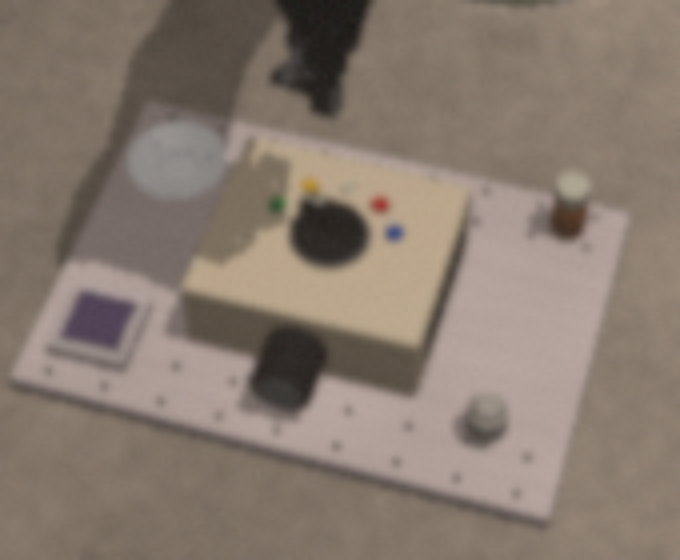

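```bash
python3 -c "
from workcell import bot
print(bot.job_done())"
```

```text
the job is handed in; nothing more can be done
None
```

The selector is in the green dot's notch, let go, and the job is handed in at about 27 s of the 56 s allowed. `bot.job_done()` gave no verdict.

**What I did:** I gripped the bar at 20 N, pulled the knob up about 9 mm and turned it counter-clockwise towards green. I then felt for the notch in 3° steps with light pushes. The key sat on the rim from about 59° to 77° and dropped in at about 80° and 83°. I centred it at about 81°, pushed it down to a firm stop, opened the jaws and backed off upwards.

**What the last checks showed:**
- **Home:** the stop came at the same tool height as the initial locked grip (0.1173–0.1175 m), about 4.7 mm below the rim level. The before and after wrist pictures show the same knob seating.
- **Position:** the pointer is about 10° past the green dot's centre, roughly 9 mm on the dots' circle, against the 17 mm limit.
- **Force:** the highest vertical reading was 19 N, at the final stop, and 14.5 N on the rim. These are wrist readings at the end of each move, about 21 N in total at the stop. The force on the key itself was not measured.
- **Surroundings:** the vial, dish, wafer box and objective look unmoved. I did not re-check the screwdriver, tip tray or brass block, which were away from where I worked. The gripper was about 10 cm above the knob when I handed in.

**One check disagreed:** I tried to confirm the bar's height by lowering the closed fingertips onto it. There was no contact even 15 mm below where the bar's top should be, and I could not explain that. I relied on the stop height and the pictures instead.

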